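# Flask up two wax trees for investing

### The arm

A 6-joint arm with a two-finger parallel gripper is mounted at the origin on the work surface. World frame = base frame: x ahead of the robot, y to its left, z up, the work surface at z = 0. Lengths are in m, angles in rad, forces in N, time in s.
With the tool pointing down it reaches from about 0.3 to 0.85 m from the base axis. Payload 4.2 kg.
Tool frame: the origin (TCP) lies midway between the tips of the shut fingers; the grasp point (between the pads) lies 19 mm behind it; z points along the fingers, y is the line along which they close (so a half turn about z gives the same grasp; the last joint's range is limited). The gripper opens to 91 mm and grips with 3 to 60 N. Pads are 32 mm wide; open, the fingers measure 118 mm over their backs; the gripper's body (76 mm by 178 mm) begins 60 mm behind the grasp point.
Start: joints at [-1.328, 0.32, 1.565, -0, 1.257, -0.02], TCP at [0.149, -0.555, 0.214] pointing down, gripper open.
Joint ranges: [-3.11, 3.11], [-0.84, 2.01], [0.21, 2.61], [-1.34, 4.49], [0.05, 2.63], [-2.56, 2.56]. Speed limits (rad/s): [2.57, 2.57, 3.14, 3.14, 3.14, 3.14].

### API

Orientations are given as a 3x3 rotation matrix whose columns are the frame's x, y, z axes.
In Python, from cell import * gives the robot as it stands. The module is installed in compiled form; this text tells all that it offers.
- The arm moves only by the tool move_arm, never from a script. Its argument "increments" is one flat list of numbers, 5 for each row, row after row: the opening, from 0 (shut) to 1 (fully open), then the shift along the tool's x, y, z each as a share of 0.02 m, from -1 to 1, then the turn about the tool's z as a share of 6 degrees, from -1 to 1. In form: [hand, x, y, z, spin, hand, x, y, z, spin, ...]. A call has 1 to 5 rows; each row shifts and turns the commanded pose from where the row before left it, along the tool's axes as they then stand; what a row does not reach is not made up. A row lasts 1/8 s, in which the tool goes at most 62.5 mm and 10.7 degrees, less where a joint would pass 70% of its speed; a pose out of reach is approached as far as the arm can. A call with a number of a shift or a turn outside -1 to 1 is refused whole. A call with a gripper value outside its range is refused whole. The fingers move at their own pace and stop on an object; "force" is the grip in N (left out, the last holds). Time passes only in rows, so rows that do not move let the fingers close. It gives the time, the measured TCP pose, the force, the opening and the grip force at its end, in the units of the state.
- read_state(): the state, without advancing time (a new reading comes with each control period).
- read_camera(name): name is "scene" or "top"; returns a dict with "img" (420x560x3 uint8, blue, green, red), "range_z" (420x560 float32, m along the optical axis (not along the pixel's ray), 0 where there is no reading), "mtx" (3x3 intrinsics, pixels), "cam_to_world" (4x4, takes a point from camera to world coordinates). Camera axes: x right, y up, looking along -z (the intrinsics and any distortion apply to the point x, -y, -z); pixel columns grow to the right and rows downward; lengths in m; the calibration is good to about 2 mm. A picture is of the moment at which its call begins.
- finish_job(): hands the job in; it is judged then, once.
The state is a dict: "clock": time; "qpos": joint angles; "qvel": joint speeds; "tau": joint torques, N m; "position": TCP position; "ee_rot": TCP orientation; "ft_force": force on the tool from outside, world axes, zero at the start; "ft_torque": the same for the moment, N m; "grip_width": finger opening in m; "grasp_force": force on a finger pad.
Only numpy, scipy, OpenCV 4.12 (cv2) and the standard library are available. Lean on these libraries where they do the work, as an engineer would, in place of code of your own. Each camera call takes 0.05 s, during which the arm holds its last target. There are 200 camera calls.

### The job

Set up both casting flasks on the bench. First stand each wax tree upright in the middle socket of the rubber sprue base of its own size (large tree on the large base, small tree on the small base); when both trees are standing there, lower the large steel flask over the large tree and the small flask over the small tree, each fully home and upright inside the rim of its base. The wax is brittle: never tip a tree over, and keep the steel of the flasks from touching the wax.

Things in the scene. Friction and masses are not known exactly. Their poses are not given: they have to be found in the camera images.
- base_large: Large sprue base: round dark grey rubber dish, 91 mm across its rim, 17 mm high; fixed. Origin: centre of its underside, z up. Floor 5 mm above the bench. Rim's inside flares from 71 mm across at the floor to 81 mm at the top. Socket ring in the middle for the large tree's foot: top 12 mm above the bench, 52 mm across, inside flaring from 38 to 44 mm.
- base_small: Small sprue base: same dark grey rubber dish, 73 mm across its rim, 17 mm high; fixed. Origin: centre of its underside, z up. Floor 5 mm above the bench. Rim's inside flares from 55 mm across at the floor to 64 mm at the top. Socket ring in the middle for the small tree's foot: top 11 mm above the bench, 37 mm across, inside flaring from 27 to 31 mm.
- tree_large: Large wax tree, dark blue-green, 78 mm tall, 30 g: round foot 33 mm across, 5 mm thick; upright stem 9 mm thick; three tiers of little wax rings within 21 mm of the stem's axis, up to 52 mm high; above them bare stem, to grip from above. Starts standing on the bench. Origin: centre of the foot's underside, z up the stem. On its base it stands on the floor, top 83 mm above the bench.
- tree_small: Small wax tree, same wax, 56 mm tall, 18 g: round foot 22 mm across, 5 mm thick; upright stem 9 mm thick; two tiers of little wax rings within 15 mm of the stem's axis, up to 30 mm high; above them bare stem, to grip from above. Starts standing on the bench. Origin: centre of the foot's underside, z up the stem. On its base its top is 61 mm above the bench.
- flask_large: Large casting flask: plain steel tube open at both ends, 66 mm outside, 62 mm inside, 90 mm tall, 0.36 kg. Starts standing on the bench. Origin: centre of its lower end, z up its axis. At home its lower end is on the base's floor, 5 mm above the bench, round the socket ring and inside the rim; then 10 mm between steel and wax.
- flask_small: Small casting flask: same steel tube, 50 mm outside, 46 mm inside, 66 mm tall, 0.2 kg. Starts standing on the bench. Origin: centre of its lower end, z up its axis. At home its lower end is on the base's floor, 5 mm above the bench, round the socket ring and inside the rim; then 8 mm between steel and wax.
Things that resemble listed ones, but are neither listed nor needed, are in the scene too. What is shaped like the flask_large but red is not meant.

How it is judged:
On the way:
1. both trees stand home in the sockets of their own bases, before either flask is over its base (horizontal distance between tree_large and base_large below 0.006 m and z of tree_large in the frame of base_large below 0.008 m and angle between each of tree_large, tree_small's own z axis and vertical below 0.12 rad and horizontal distance between tree_small and base_small below 0.006 m and z of tree_small in the frame of base_small below 0.008 m and horizontal distance between flask_large and base_large above 0.05 m and horizontal distance between flask_small and base_small above 0.05 m), for 0.2 s.
At the end, for the whole second after the job is handed in: Each tree stands in the socket of its own base (within 6 mm of centre, foot within 3 mm of the floor, upright to 7 degrees) with the flask of its size over it inside the rim (6 mm, 3 mm, 3 degrees), all released and at rest (horizontal distance between each of tree_large, flask_large and base_large below 0.006 m and z of each of tree_large, flask_large in the frame of base_large below 0.008 m and angle between each of tree_large, tree_small's own z axis and vertical below 0.12 rad and horizontal distance between each of tree_small, flask_small and base_small below 0.006 m and z of each of tree_small, flask_small in the frame of base_small below 0.008 m and angle between each of flask_large, flask_small's own z axis and vertical below 0.05 rad and linear speed of each of flask_large, flask_small, tree_large, tree_small below 0.02 m/s); the robot touches nothing.
It fails at once if a wax tree is tipped over (more than 45 degrees from upright) (angle between any of tree_large, tree_small's own z axis and vertical above 0.785 rad).
It fails at once if the steel of a flask presses on the wax of a tree with more than 1.5 N (contact force between any of flask_large, flask_small and tree_large above 1.5 N or contact force between any of flask_small, flask_large and tree_small above 1.5 N).
It also fails if it takes over 128 s, if anything falls off the work surface, if the arm or the gripper's body presses on something with over 40 N, if the wrist force passes 120 N, or if a joint passes its speed limit or range.

## Working session

There is one attempt and no reset: what is moved stays moved. The work goes in short steps, Python scripts to look and compute and a tool call to move; the robot and the scene stay as the last step left them, time stands still between calls to the robot, and variables do not carry over. Pictures are saved under pics/ and viewed, at most 14 in all, crops included, and the job is handed in when it is done.

Besides the shell and the picture viewer there is one more tool, called after "Call:" as a command line: name --argument value ..., lists and objects as JSON in quotes. move_arm: Moves the arm, as the interface text tells. Its arguments: {"type":"object","properties":{"increments":{"type":"array","items":{"type":"number"}},"force":{"type":"number"}},"required":["increments"]}

```bash
mkdir -p pics
cat > h.py <<'E'
from cell import *
import numpy as np, cv2
def cam(n): return read_camera(n)
def unproj(c,u,v,z=None):
    d=c["range_z"][v,u] if z is None else z
    K=c["mtx"]; p=np.array([(u-K[0,2])/K[0,0]*d,-(v-K[1,2])/K[1,1]*d,-d,1.0])
    return (c["cam_to_world"]@p)[:3]
def cloud(c):
    d=c["range_z"]; K=c["mtx"]; v,u=np.mgrid[0:420,0:560]
    P=np.stack([(u-K[0,2])/K[0,0]*d,-(v-K[1,2])/K[1,1]*d,-d,np.ones_like(d)],-1)
    W=(P@c["cam_to_world"].T)[...,:3]; W[d==0]=np.nan
    return W
E
python3 - <<'E'
from h import *
for n in("scene","top"):
    c=cam(n); cv2.imwrite(f"pics/{n}0.png",c["img"]); np.savez(f"{n}0.npz",**c)
    print(n,c["mtx"].tolist(),c["cam_to_world"].round(3).tolist(),[k for k in c])
s=read_state();print({k:np.round(v,3).tolist() for k,v in s.items()})
E
```

```text
scene [[405.8277845229982, 0.0, 281.0484382977916], [0.0, 405.8277845229982, 212.69293041033882], [0.0, 0.0, 1.0]] [[-0.467, -0.507, 0.725, 1.075], [0.884, -0.25, 0.395, 0.277], [-0.019, 0.825, 0.565, 0.466], [0.0, 0.0, 0.0, 1.0]] ['img', 'range_z', 'mtx', 'cam_to_world']
top [[481.0789085337229, 0.0, 290.4040388272088], [0.0, 481.0789085337229, 214.5654233737019], [0.0, 0.0, 1.0]] [[0.01, 0.981, -0.191, 0.328], [-1.0, 0.007, -0.017, -0.043], [-0.015, 0.192, 0.981, 1.092], [0.0, 0.0, 0.0, 1.0]] ['img', 'range_z', 'mtx', 'cam_to_world']
{'clock': 0.1, 'qpos': [-1.328, 0.32, 1.566, -0.0, 1.257, -0.02], 'qvel': [0.0, -0.004, -0.005, -0.001, 0.002, 0.0], 'tau': [0.0, -41.333, -23.251, 0.073, 0.042, -0.0], 'position': [0.149, -0.555, 0.213], 'ee_rot': [[0.966, 0.26, -0.0], [0.26, -0.966, 0.002], [0.0, -0.002, -1.0]], 'ft_force': [-0.453, 0.051, 0.043], 'ft_torque': [0.02, -0.014, -0.05], 'grasp_force': 0.0, 'grip_width': 0.091}
```

View pics/top0.png

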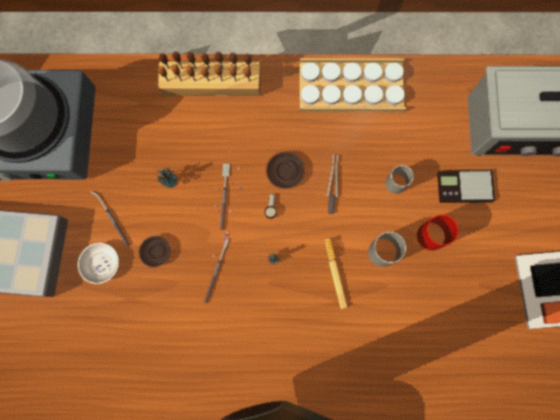

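View pics/scene0.png

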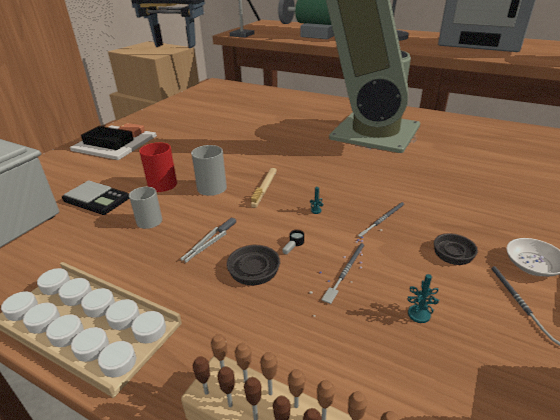

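The top view shows the large tree at (167,178), the small tree at (273,258), the large base at (285,170) and the small base at (154,251). The large flask could be the grey tube at (387,249) or the red tube at (438,233). The grey one fits because red is excluded. The small flask is at (400,179). Next I'll measure all of these and confirm the flask in a crop.

Run:
```python
from h import *
from scipy.optimize import least_squares
def fit(P,r=None):
    p0=P[:,:2].mean(0)
    if r is None:
        f=least_squares(lambda q:np.hypot(*(P[:,:2]-q[:2]).T)-q[2],[*p0,.03],loss='soft_l1',f_scale=.001)
    else: f=least_squares(lambda q:np.hypot(*(P[:,:2]-q[:2]).T)-r,p0,loss='soft_l1',f_scale=.001)
    return f.x.round(4),np.abs(f.fun).mean().round(4),len(P)
T=dict(np.load("top0.npz"));S=dict(np.load("scene0.npz"))
W={"top":cloud(T),"scene":cloud(S)}
win={"tree_large":(167,178,20),"tree_small":(273,258,14),"base_large":(285,170,24),"base_small":(154,251,20),"flask_large":(387,249,24),"flask_small":(400,179,20)}
for k,(u,v,r) in win.items():
    w=W["top"][v-r:v+r,u-r:u+r].reshape(-1,3); w=w[~np.isnan(w[:,0])]
    ctr=np.median(w[w[:,2]>.008],0) if (w[:,2]>.008).sum()>5 else np.median(w,0)
    print(k,"bench z",np.round(np.percentile(w[:,2],[10,99]),4),ctr.round(3))
    for n in W:
        a=W[n].reshape(-1,3); a=a[np.hypot(*(a[:,:2]-ctr[:2]).T)<.06]
        if k[:4]=="base":
            q=a[(a[:,2]>.0145)&(a[:,2]<.025)]; print("  rim",n,fit(q) if len(q)>8 else len(q))
        elif k[:5]=="flask":
            H=.09 if "large" in k else .066
            q=a[(a[:,2]>H-.004)&(a[:,2]<H+.006)]; print("  top",n,fit(q) if len(q)>8 else len(q))
            q=a[(a[:,2]>.01)&(a[:,2]<H-.01)]; print("  all mean",n,len(q))
        else:
            H=.078 if "large" in k else .056
            for lo,hi in((H-.006,H+.006),(H-.024,H-.006),(0.003,.008)):
                q=a[(a[:,2]>lo)&(a[:,2]<hi)]
                print("  ",n,lo,len(q),np.median(q,0).round(4) if len(q) else 0,np.ptp(q,0).round(3) if len(q) else 0)
t=T["img"];s=S["img"]
A=cv2.resize(t[140:290,350:470],None,fx=3.3,fy=3.3,interpolation=2);B=cv2.resize(s[130:240,120:240],(396,495),interpolation=2)
cv2.imwrite("pics/c1.png",np.hstack([A[:495],B]))
```

```text
tree_large bench z [-0.0019  0.0713] [0.618 0.256 0.04 ]
   top 0.072 15 [0.6197 0.2588 0.0782] [0.006 0.007 0.006]
   top 0.054 18 [0.6165 0.2568 0.062 ] [0.016 0.02  0.017]
   top 0.003 219 [0.6158 0.2512 0.0039] [0.116 0.118 0.005]
   scene 0.072 44 [0.6246 0.2576 0.0768] [0.008 0.009 0.007]
   scene 0.054 63 [0.6254 0.2581 0.0634] [0.006 0.009 0.017]
   scene 0.003 179 [0.6298 0.2577 0.0054] [0.031 0.033 0.005]
tree_small bench z [-0.0022  0.0554] [0.437 0.013 0.025]
   top 0.05 14 [0.4377 0.0137 0.0558] [0.007 0.007 0.008]
   top 0.032 3 [0.4338 0.0124 0.0411] [0.002 0.005 0.005]
   top 0.003 198 [0.4327 0.012  0.0039] [0.111 0.118 0.004]
   scene 0.05 21 [0.4418 0.0133 0.0547] [0.009 0.009 0.007]
   scene 0.032 37 [0.4428 0.0145 0.0409] [0.008 0.008 0.018]
   scene 0.003 35 [0.446  0.0166 0.0056] [0.021 0.021 0.005]
base_large bench z [-0.0016  0.0194] [ 0.65  -0.009  0.014]
  rim top (array([ 0.6434, -0.0105,  0.0422]), np.float64(0.0019), 237)
  rim scene (array([ 0.6465, -0.0111,  0.0424]), np.float64(0.0013), 390)
base_small bench z [-0.001  0.02 ] [0.453 0.287 0.014]
  rim top (array([0.4517, 0.2814, 0.0335]), np.float64(0.0016), 187)
  rim scene (array([0.455 , 0.2804, 0.0337]), np.float64(0.0013), 270)
flask_large bench z [-0.0022  0.0912] [ 0.458 -0.239  0.06 ]
  top top (array([ 0.4562, -0.2334,  0.0317]), np.float64(0.0006), 115)
  all mean top 411
  top scene (array([ 0.4587, -0.2341,  0.0316]), np.float64(0.0009), 152)
  all mean scene 1034
flask_small bench z [-0.0024  0.0677] [ 0.618 -0.269  0.042]
  top top (array([ 0.6172, -0.2688,  0.0238]), np.float64(0.0006), 80)
  all mean top 285
  top scene (array([ 0.6195, -0.2699,  0.0238]), np.float64(0.0008), 128)
  all mean scene 666
```

View pics/c1.png

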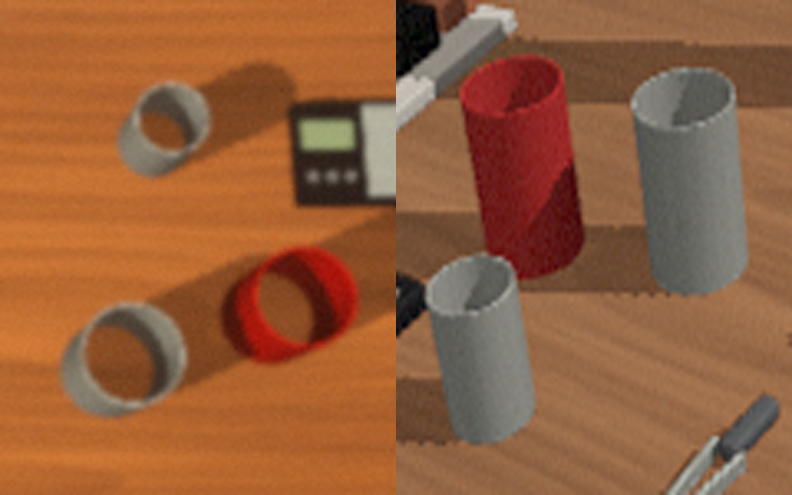

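The crop confirms it: the grey large flask is at crop (125,360), the red look-alike is at (290,305), and the grey small flask is at (165,130). I'll spin the tool so its x axis lies along world y and its y axis along world x, which makes the fingers close along x, clear of the red tube.

Call:
move_arm --increments '[1,0,0,0,-1,1,0,0,0,-1,1,0,0,0,-1,1,0,0,0,-1,1,0,0,0,-1]' --force 8

```text
clock: 0.72
position: [0.1493, -0.555, 0.2135]
ee_rot: [[0.704, 0.71, -0.0], [0.71, -0.704, 0.001], [0.001, -0.001, -1.0]]
ft_force: [-0.0, 0.1, -0.1]
grip_width: 0.0911
grasp_force: 0.0
```

Call:
move_arm --increments '[1,0,0,0,-1,1,0,0,0,-1,1,0,0,0,-1,1,0,0,0,-1,1,0,0,0,-1]'

```text
clock: 1.35
position: [0.1493, -0.5549, 0.2134]
ee_rot: [[0.255, 0.967, -0.0], [0.967, -0.255, 0.001], [0.001, -0.001, -1.0]]
ft_force: [0.9, -0.3, -0.0]
grip_width: 0.0911
grasp_force: 0.0
```

Call:
move_arm --increments '[1,0,0,0,-1,1,0,0,0,-1,1,0,0,0,-0.49,1,0,0,0,0]'

```text
clock: 1.85
position: [0.1493, -0.555, 0.2135]
ee_rot: [[0.001, 1.0, -0.0], [1.0, -0.001, 0.001], [0.001, -0.0, -1.0]]
ft_force: [-0.7, 0.1, 0.1]
grip_width: 0.0912
grasp_force: 0.0
```

Call:
move_arm --increments '[1,1,1,0,0,1,1,1,0,0,1,1,1,0,0,1,1,1,0,0,1,1,1,0,0]'

```text
clock: 2.48
position: [0.2499, -0.4545, 0.2138]
ee_rot: [[0.001, 1.0, -0.0], [1.0, -0.001, 0.0], [0.0, -0.0, -1.0]]
ft_force: [-0.5, -0.3, 0.0]
grip_width: 0.0913
grasp_force: 0.0
```

Call:
move_arm --increments '[1,1,0.9,0,0,1,1,0.9,0,0,1,1,0.9,0,0,1,1,0.9,0,0,1,1,0.9,0,0]'

```text
clock: 3.1
position: [0.3398, -0.3545, 0.2138]
ee_rot: [[0.001, 1.0, -0.0], [1.0, -0.001, 0.0], [0.0, -0.0, -1.0]]
ft_force: [0.3, 0.4, -0.8]
grip_width: 0.0914
grasp_force: 0.0
```

Call:
move_arm --increments '[1,1,0.9,0,0,1,1,0.9,0,0,1,1,0.9,0,0,1,1,0.9,0,0,1,1,0.9,0,0]'

```text
clock: 3.72
position: [0.4298, -0.2545, 0.2138]
ee_rot: [[0.001, 1.0, -0.0], [1.0, -0.001, 0.0], [0.0, -0.0, -1.0]]
ft_force: [-0.8, -0.2, 0.2]
grip_width: 0.0912
grasp_force: 0.0
```

Call:
move_arm --increments '[1,1,0.46,0,0,1,1,0,0,0,1,1,0,0,0,1,1,0,0,0,1,1,0,0,0]'

```text
clock: 4.35
position: [0.438, -0.1542, 0.214]
ee_rot: [[0.001, 1.0, -0.0], [1.0, -0.001, -0.0], [-0.0, -0.0, -1.0]]
ft_force: [0.2, -0.2, 0.4]
grip_width: 0.0911
grasp_force: 0.0
```

Call:
move_arm --increments '[1,1,0,0,0,1,1,0,0,0,1,1,0,0,0,1,1,0,0,0,1,1,0,0,0]'

```text
clock: 4.97
position: [0.4378, -0.0543, 0.214]
ee_rot: [[0.001, 1.0, -0.0], [1.0, -0.001, -0.0], [-0.0, -0.0, -1.0]]
ft_force: [-0.4, -1.2, 0.6]
grip_width: 0.0909
grasp_force: 0.0
```

Call:
move_arm --increments '[0.6,1,0,1,0,0.6,1,0,1,0,0.6,1,0,1,0,0.6,0.4,0,1,0,0.6,0,0,1,0]'

```text
clock: 5.6
position: [0.438, 0.0135, 0.1135]
ee_rot: [[-0.001, 1.0, 0.0], [1.0, 0.001, -0.0], [-0.0, 0.0, -1.0]]
ft_force: [0.6, 0.3, -0.4]
grip_width: 0.0549
grasp_force: 0.0
```

Call:
move_arm --increments '[0.6,0,0,0.7,0,0.6,0,0,0,0]'

```text
clock: 5.85
position: [0.4373, 0.0129, 0.0993]
ee_rot: [[0.0, 1.0, -0.002], [1.0, -0.0, -0.0], [-0.0, -0.002, -1.0]]
ft_force: [-0.6, 0.9, 0.5]
grip_width: 0.0547
grasp_force: 0.0
```

Run:
```python
from h import *
c=cam("scene");cv2.imwrite("pics/s1.png",cv2.resize(c["img"][110:260,220:420],None,fx=4,fy=4,interpolation=2))
def proj(c,p):
    q=np.linalg.inv(c["cam_to_world"])@np.append(p,1);K=c["mtx"];return K[0,0]*q[0]/-q[2]+K[0,2],K[1,1]*-q[1]/-q[2]+K[1,2]
s=read_state();p=s["position"];print(p,s["grip_width"])
W=cloud(c).reshape(-1,3)
# finger pads: points near tips
m=(np.abs(W[:,0]-p[0])<.07)&(np.abs(W[:,1]-p[1])<.03)&(W[:,2]>p[2]-.006)&(W[:,2]<p[2]+.02)
q=W[m];print(len(q),q.min(0).round(4),q.max(0).round(4))
for sg in(-1,1):
    r=q[(q[:,0]-p[0])*sg>0];
    if len(r):print(sg,np.percentile(r,[2,50,98],axis=0).round(4).tolist())
```

```text
[0.43809338 0.01284994 0.10001042] 0.054607023627517355
295 [ 0.3992 -0.0031  0.0984] [0.4774 0.0319 0.12  ]
-1 [[0.4034, 0.0077, 0.1004], [0.4094, 0.0211, 0.11], [0.4118, 0.0316, 0.1197]]
1 [[0.4683, -0.0024, 0.1001], [0.4738, 0.0158, 0.1109], [0.4762, 0.0314, 0.1194]]
```

View pics/s1.png

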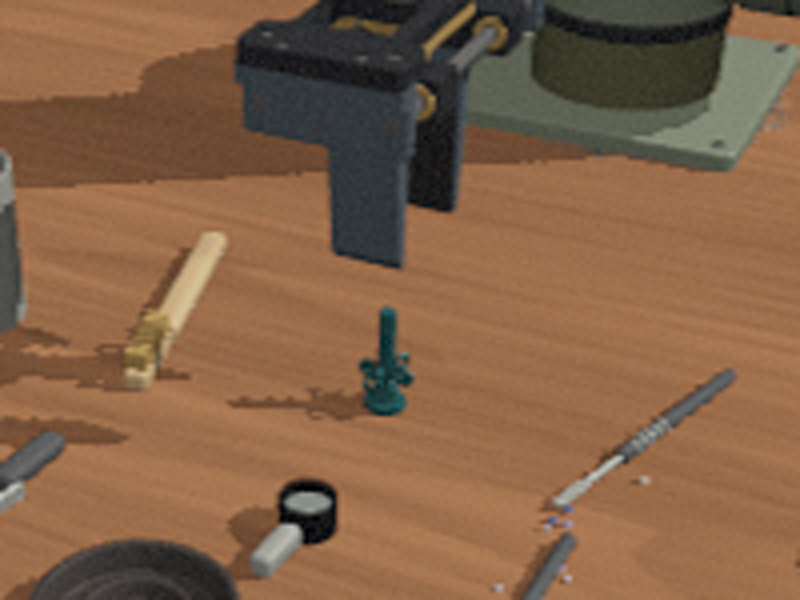

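The gripper straddles the small tree: the stem top is at crop (388,312), below and between the fingers. I'll descend and grip it.

Call:
move_arm --increments '[0.6,0,0.05,1,0,0.6,0,0,1,0,0.6,0,0,1,0,0.4,0,0,0.3,0,0.3,0,0,0,0]'

```text
clock: 6.52
position: [0.4399, 0.0127, 0.0344]
ee_rot: [[0.0, 1.0, 0.001], [1.0, -0.0, -0.0], [-0.0, 0.001, -1.0]]
ft_force: [-0.1, 0.1, -0.0]
grip_width: 0.0376
grasp_force: 0.0
```

Call:
move_arm --increments '[0.2,0,0,0,0,0.15,0,0,0,0,0.12,0,0,0,0,0.05,0,0,0,0,0,0,0,0,0]'

```text
clock: 7.15
position: [0.4398, 0.0127, 0.0342]
ee_rot: [[0.0, 1.0, 0.0], [1.0, -0.0, -0.0], [-0.0, 0.0, -1.0]]
ft_force: [0.4, 0.2, 3.7]
grip_width: 0.0084
grasp_force: 8.0
```

Call:
move_arm --increments '[0,0,0,0,0,0,0,0,-0.25,0,0,0,0,-0.5,0]'

```text
clock: 7.52
position: [0.4392, 0.0127, 0.049]
ee_rot: [[0.0, 1.0, -0.001], [1.0, -0.0, -0.0], [-0.0, -0.001, -1.0]]
ft_force: [-0.1, 0.5, 0.2]
grip_width: 0.0087
grasp_force: 8.0
```

Run:
```python
from h import *
c=cam("scene");cv2.imwrite("pics/s2.png",cv2.resize(c["img"][120:240,240:400],None,fx=5,fy=5,interpolation=2))
```

```text
(no output)
```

View pics/s2.png

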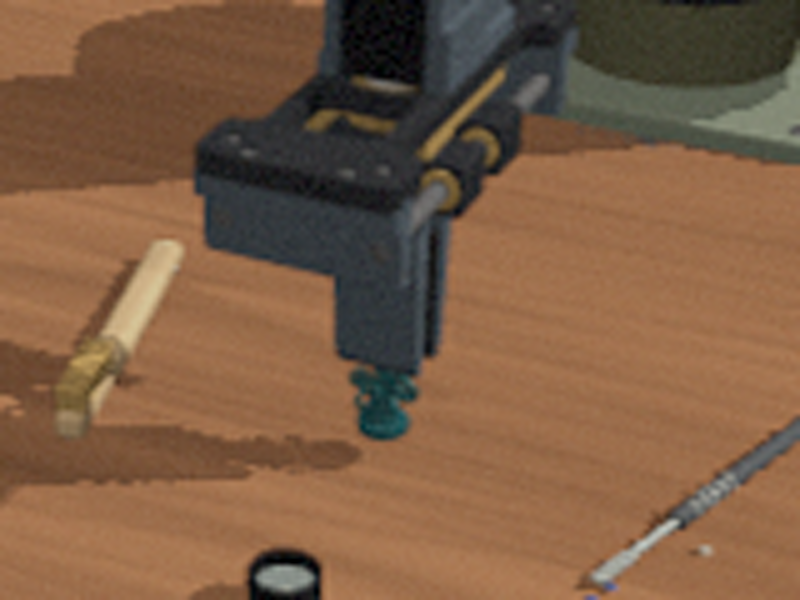

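The tree is gripped upright with its foot off the bench, at crop (383,420). Next is carrying it to the small base.

Call:
move_arm --increments '[0,0.4,0,-1,0,0,0.8,0,-1,0,0,1,0.2,0,0,0,1,0.2,0,0,0,1,0.2,0,0]'

```text
clock: 8.2
position: [0.4518, 0.0974, 0.0894]
ee_rot: [[0.0, 1.0, 0.001], [1.0, -0.0, 0.0], [0.0, 0.001, -1.0]]
ft_force: [0.7, -0.3, -0.5]
grip_width: 0.0085
grasp_force: 8.0
```

Call:
move_arm --increments '[0,1,0.13,0,0,0,1,0,0,0,0,1,0,0,0,0,1,0,0,0,0,1,0,0,0]'

```text
clock: 8.82
position: [0.4543, 0.1974, 0.0892]
ee_rot: [[-0.0, 1.0, 0.0], [1.0, 0.0, 0.0], [0.0, 0.0, -1.0]]
ft_force: [-0.1, -0.6, 0.6]
grip_width: 0.0083
grasp_force: 8.0
```

Call:
move_arm --increments '[0,1,0,0,0,0,1,0,0,0,0,1,0,0,0,0,0.8,0,0,0,0,0.37,0,0,0]'

```text
clock: 9.45
position: [0.4542, 0.2811, 0.0888]
ee_rot: [[-0.001, 1.0, 0.0], [1.0, 0.001, -0.0], [-0.0, 0.0, -1.0]]
ft_force: [0.3, -0.4, 0.5]
grip_width: 0.0084
grasp_force: 8.0
```

Call:
move_arm --increments '[0,0,0,0.5,0,0,0,0,0.4,0,0,0,0,0,0]'

```text
clock: 9.82
position: [0.4535, 0.2792, 0.0698]
ee_rot: [[0.001, 1.0, -0.002], [1.0, -0.001, -0.002], [-0.002, -0.002, -1.0]]
ft_force: [0.4, 0.4, -0.0]
grip_width: 0.0089
grasp_force: 8.0
```

Run:
```python
from h import *
c=cam("scene");d=cam("top")
cv2.imwrite("pics/s3.png",np.hstack([cv2.resize(c["img"][190:280,410:500],(400,400),interpolation=2),cv2.resize(d["img"][205:295,110:200],(400,400),interpolation=2)]))
s=read_state();p=s["position"];print(p)
W=cloud(c).reshape(-1,3);b=c["img"].reshape(-1,3).astype(int)
# wax foot: teal colour
m=(np.hypot(W[:,0]-p[0],W[:,1]-p[1])<.03)&(W[:,2]<p[2]-.004)&(W[:,2]>.025)
q=W[m];print(len(q),q.min(0).round(4),q.max(0).round(4))
f=q[q[:,2]<p[2]-.034+.008];print("foot",len(f),f.min(0).round(4),f.max(0).round(4))
for n,C in(("scene",c),("top",d)):
  V=cloud(C).reshape(-1,3);m=(np.hypot(V[:,0]-.454,V[:,1]-.28)<.05)&(V[:,2]>.0155)&(V[:,2]<.021)
  r=V[m];h,_=cv2.findNonZero(np.zeros((1,1),np.uint8)),0
  (cx,cy),R=cv2.minEnclosingCircle((r[:,:2]*1000).astype(np.float32));print(n,len(r),cx,cy,R)
```

```text
[0.45424103 0.27967319 0.07073318]
217 [0.4464 0.2651 0.0357] [0.4691 0.2919 0.0649]
foot 73 [0.4494 0.2684 0.0357] [0.4669 0.2892 0.0442]
scene 206 455.0133361816406 280.8080749511719 37.02450942993164
top 90 451.6070861816406 281.53631591796875 35.87101745605469
```

View pics/s3.png

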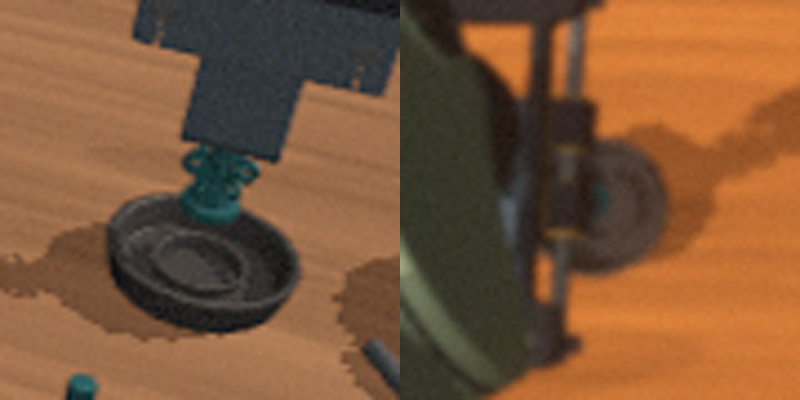

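The foot hangs above the socket and needs about +1.3 mm in y and −0.7 mm in x. I'll make that correction and lower it.

Call:
move_arm --increments '[0,0.06,-0.035,0.4,0,0,0,0,0.5,0,0,0,0,0.4,0,0,0,0,0.15,0,0,0,0,0.1,0]'

```text
clock: 10.55
position: [0.4535, 0.2813, 0.0397]
ee_rot: [[0.0, 1.0, -0.0], [1.0, -0.0, -0.0], [-0.0, -0.0, -1.0]]
ft_force: [0.0, 0.0, -0.4]
grip_width: 0.0085
grasp_force: 8.0
```

Call:
move_arm --increments '[0,0,0,0,0,0,0,0,0,0]'

```text
clock: 10.8
position: [0.4537, 0.2814, 0.0401]
ee_rot: [[0.0, 1.0, 0.0], [1.0, -0.0, 0.0], [0.0, 0.0, -1.0]]
ft_force: [0.5, -0.5, -0.5]
grip_width: 0.0088
grasp_force: 8.0
```

Run:
```python
from h import *
c=cam("scene")
cv2.imwrite("pics/s4.png",cv2.resize(c["img"][190:280,410:500],(500,500),interpolation=2))
s=read_state();print(s["position"],s["ft_force"],s["ft_torque"])
```

```text
[0.45370568 0.28137906 0.04016695] [ 0.24073088 -0.01721702 -0.69908508] [-0.05177832 -0.10333335  0.05001133]
```

View pics/s4.png

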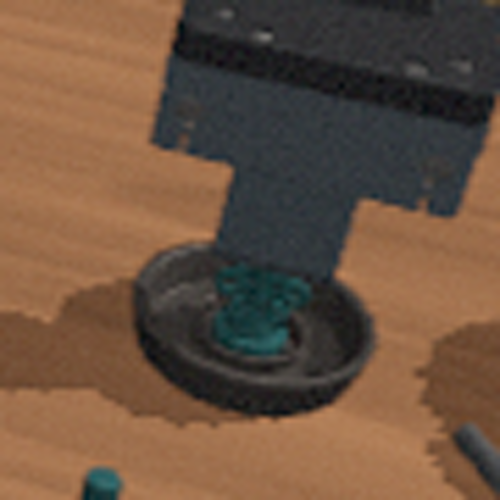

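The foot sits inside the socket ring, at (252,335). I'll let go gently, raise the arm, and go to the large tree at about (0.622, 0.258).

Call:
move_arm --increments '[0,0,0,0.03,0,0.12,0,0,0,0,0.2,0,0,0,0,0.4,0,0,0,0,0.5,0,0,0,0]'

```text
clock: 11.48
position: [0.4535, 0.2813, 0.0393]
ee_rot: [[0.0, 1.0, 0.0], [1.0, -0.0, -0.0], [-0.0, 0.0, -1.0]]
ft_force: [0.2, -0.0, -0.2]
grip_width: 0.0354
grasp_force: 0.0
```

Call:
move_arm --increments '[0.5,0,0,-0.5,0,0.6,0,0,-1,0,0.6,0,0,-1,0,0.6,0,0,-1,0,0.6,0,0.2,-0.6,0]'

```text
clock: 12.1
position: [0.4579, 0.2816, 0.123]
ee_rot: [[-0.0, 1.0, 0.002], [1.0, 0.0, 0.001], [0.001, 0.002, -1.0]]
ft_force: [-0.0, -0.1, 0.3]
grip_width: 0.0547
grasp_force: 0.0
```

Call:
move_arm --increments '[0.6,-0.2,1,0,0,0.6,-0.2,1,0,0,0.6,-0.2,1,0,0,0.6,-0.2,1,0,0,0.6,-0.2,1,0,0]'

```text
clock: 12.72
position: [0.5591, 0.2605, 0.1203]
ee_rot: [[0.001, 1.0, -0.001], [1.0, -0.001, -0.001], [-0.001, -0.001, -1.0]]
ft_force: [1.2, 0.5, -0.6]
grip_width: 0.0545
grasp_force: 0.0
```

Call:
move_arm --increments '[0.6,-0.1,1,0,0,0.6,0,1,0,0,0.6,0,1,0,0,0.6,0,0,0,0,0.6,0,0,0,0]'

```text
clock: 13.35
position: [0.617, 0.2588, 0.1205]
ee_rot: [[0.0, 1.0, -0.002], [1.0, -0.0, -0.001], [-0.001, -0.002, -1.0]]
ft_force: [0.5, -0.2, -0.1]
grip_width: 0.0545
grasp_force: 0.0
```

Run:
```python
from h import *
c=cam("scene");d=cam("top");s=read_state();print(s["position"],s["grip_width"])
cv2.imwrite("pics/s5.png",np.hstack([cv2.resize(c["img"][190:280,410:500],(400,400),interpolation=2),cv2.resize(c["img"][210:330,370:490],(400,400),interpolation=2)]))
W=cloud(c).reshape(-1,3)
def stat(x,y,lo,hi,r=.03):
    q=W[(np.hypot(W[:,0]-x,W[:,1]-y)<r)&(W[:,2]>lo)&(W[:,2]<hi)];return len(q),q.min(0).round(4),q.max(0).round(4),np.median(q,0).round(4)
print("small top",stat(.4537,.2814,.056,.066),stat(.4537,.2814,.04,.056)); print("large",stat(.622,.258,.073,.085),stat(.622,.258,.056,.072),stat(.622,.258,.0,.006))
```

```text
[0.61681306 0.2591263  0.12103708] 0.05455033001449677Traceback (most recent call last):
  File "<stdin>", line 7, in <module>
  File "<stdin>", line 6, in stat
    return umr_minimum(a, axis, None, out, keepdims, initial, where)
ValueError: zero-size array to reduction operation minimum which has no identity
```

View pics/s5.png

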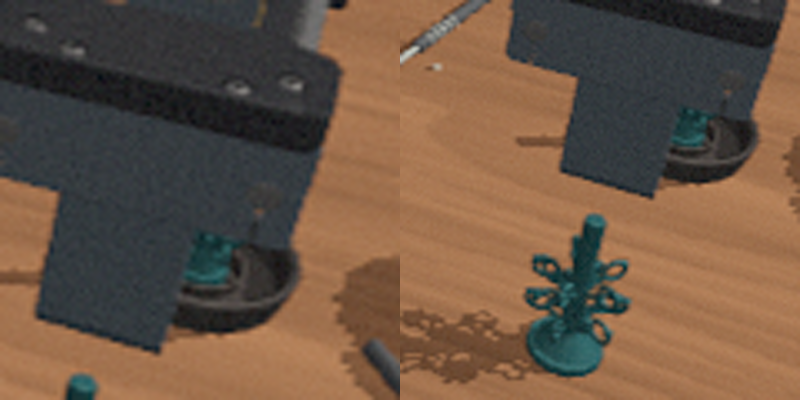

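The small tree is standing in its socket behind the finger, at left (210,260), and the large tree's stem top is at right (595,222). Next I'll descend on the large tree and grip it.

Call:
move_arm --increments '[0.6,-0.05,0.25,0.5,0,0.6,0,0,1,0,0.6,0,0,1,0,0.4,0,0,0.7,0,0.3,0,0,0.03,0]'

```text
clock: 14.08
position: [0.6217, 0.258, 0.0553]
ee_rot: [[-0.0, 1.0, -0.002], [1.0, 0.0, -0.001], [-0.001, -0.002, -1.0]]
ft_force: [0.4, 0.3, 0.4]
grip_width: 0.0378
grasp_force: 0.0
```

Call:
move_arm --increments '[0.2,0,0,0,0,0.15,0,0,0,0,0.12,0,0,0,0,0.05,0,0,0,0,0,0,0,0,0]'

```text
clock: 14.7
position: [0.6227, 0.2583, 0.0571]
ee_rot: [[0.0, 1.0, 0.0], [1.0, -0.0, 0.0], [0.0, 0.0, -1.0]]
ft_force: [-1.2, -0.9, 1.0]
grip_width: 0.0086
grasp_force: 8.0
```

Call:
move_arm --increments '[0,0,0,0,0,0,0,0,-0.25,0,0,0,0,-0.75,0,0,0,0,-1,0,0,0,0,0,0]'

```text
clock: 15.32
position: [0.624, 0.2588, 0.0993]
ee_rot: [[0.0, 1.0, 0.005], [1.0, -0.0, 0.002], [0.002, 0.005, -1.0]]
ft_force: [-0.2, 0.4, -0.1]
grip_width: 0.0084
grasp_force: 8.0
```

Run:
```python
from h import *
c=cam("scene");s=read_state();p=s["position"];print(p,s["grip_width"])
W=cloud(c).reshape(-1,3)
q=W[(np.hypot(W[:,0]-p[0],W[:,1]-p[1])<.03)&(W[:,2]>p[2]-.06)&(W[:,2]<p[2]-.045)];print(len(q),q.min(0).round(4),q.max(0).round(4))
q=W[(np.hypot(W[:,0]-.4537,W[:,1]-.2814)<.022)&(W[:,2]>.02)&(W[:,2]<.07)];print(len(q),q.min(0).round(4),q.max(0).round(4))
t=q[q[:,2]>.05];print("small top",len(t),np.median(t,0).round(4))
cv2.imwrite("pics/s6.png",np.hstack([cv2.resize(c["img"][190:290,400:500],(400,400),interpolation=2),cv2.resize(c["img"][210:330,370:490],(400,400),interpolation=2)]))
```

```text
[0.62310653 0.25850293 0.09789832] 0.008404465031243634
266 [0.611  0.2425 0.0416] [0.6417 0.2741 0.0529]Traceback (most recent call last):
  File "<stdin>", line 5, in <module>
    return umr_minimum(a, axis, None, out, keepdims, initial, where)
ValueError: zero-size array to reduction operation minimum which has no identity
```

Call:
move_arm --increments '[0,-0.4,0,-0.5,0,0,-0.8,0.2,0,0,0,-1,0.2,0,0,0,-1,0.2,0,0,0,-1,0.2,0,0]'

```text
clock: 16.0
position: [0.6387, 0.1723, 0.1065]
ee_rot: [[0.001, 1.0, -0.0], [1.0, -0.001, -0.0], [-0.0, -0.0, -1.0]]
ft_force: [-0.3, 0.1, -0.4]
grip_width: 0.0086
grasp_force: 8.0
```

Call:
move_arm --increments '[0,-1,0.28,0,0,0,-1,0,0,0,0,-1,0,0,0,0,-1,0,0,0,0,-1,0,0,0]'

```text
clock: 16.62
position: [0.644, 0.073, 0.1068]
ee_rot: [[-0.0, 1.0, 0.0], [1.0, 0.0, -0.0], [-0.0, 0.0, -1.0]]
ft_force: [-0.1, 0.2, -0.2]
grip_width: 0.0085
grasp_force: 8.0
```

Call:
move_arm --increments '[0,-1,0,0,0,0,-1,0,0,0,0,-1,0,0,0,0,-0.8,0,0,0,0,-0.45,0,0,0]'

```text
clock: 17.25
position: [0.6441, -0.0118, 0.1067]
ee_rot: [[0.001, 1.0, -0.0], [1.0, -0.001, 0.0], [0.0, -0.0, -1.0]]
ft_force: [0.6, -0.5, -0.6]
grip_width: 0.0082
grasp_force: 8.0
```

Call:
move_arm --increments '[0,0,0,0.5,0,0,0,0,0,0,0,0,0,0,0]'

```text
clock: 17.62
position: [0.644, -0.0101, 0.0964]
ee_rot: [[-0.001, 1.0, -0.001], [1.0, 0.001, 0.0], [0.0, -0.001, -1.0]]
ft_force: [-0.9, 0.4, -0.6]
grip_width: 0.0088
grasp_force: 8.0
```

Run:
```python
from h import *
c=cam("scene");d=cam("top");s=read_state();p=s["position"];print(p,s["grip_width"])
W=cloud(c).reshape(-1,3)
q=W[(np.hypot(W[:,0]-p[0],W[:,1]-p[1])<.03)&(W[:,2]>p[2]-.06)&(W[:,2]<p[2]-.045)];print("foot",len(q),q.min(0).round(4),q.max(0).round(4))
for n,C in(("scene",c),("top",d)):
  V=cloud(C).reshape(-1,3);r=V[(np.hypot(V[:,0]-.645,V[:,1]+.011)<.06)&(V[:,2]>.0155)&(V[:,2]<.021)]
  print(n,len(r),cv2.minEnclosingCircle((r[:,:2]*1000).astype(np.float32)))
q=W[(np.hypot(W[:,0]-.4537,W[:,1]-.2814)<.022)&(W[:,2]>.02)&(W[:,2]<.07)]
for lo,hi in((.057,.07),(.04,.057)):
  t=q[(q[:,2]>lo)&(q[:,2]<hi)];print("small",len(t),np.median(t,0).round(4) if len(t) else 0, q[:,2].max())
cv2.imwrite("pics/s6.png",np.hstack([cv2.resize(c["img"][190:290,400:500],(400,400),interpolation=2),cv2.resize(c["img"][190:310,190:310],(400,400),interpolation=2)]))
```

```text
[ 0.64425908 -0.01016525  0.09682256] 0.008274892556302559
foot 193 [ 0.6283 -0.0254  0.0387] [0.6608 0.0056 0.0518]
scene 294 ((645.8287353515625, -11.028635025024414), 45.67409896850586)
top 0 ((0.0, 0.0), 0.0)
small 25 [0.4569 0.2811 0.0599] 0.06205667074476656
small 44 [0.4574 0.2807 0.0491] 0.06205667074476656
```

View pics/s6.png

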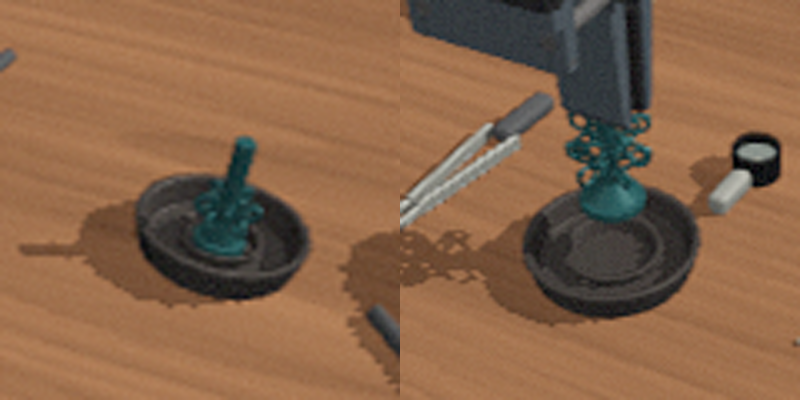

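The small tree stands in its socket at left (222,235), with its top at z≈0.061. The large foot, at right (612,200), hangs over its socket and needs about +1 mm in x and −1 mm in y. I'll correct and lower it.

Call:
move_arm --increments '[0,-0.045,0.045,0.4,0,0,0,0,0.5,0,0,0,0,0.5,0,0,0,0,0.2,0,0,0,0,0.1,0]'

```text
clock: 18.35
position: [0.6449, -0.0116, 0.0623]
ee_rot: [[0.0, 1.0, -0.001], [1.0, -0.0, -0.0], [-0.0, -0.001, -1.0]]
ft_force: [0.5, -0.2, -0.6]
grip_width: 0.0085
grasp_force: 8.0
```

Call:
move_arm --increments '[0,0,0,0,0,0,0,0,0,0]'

```text
clock: 18.6
position: [0.6453, -0.0116, 0.0631]
ee_rot: [[0.0, 1.0, 0.001], [1.0, -0.0, -0.0], [-0.0, 0.001, -1.0]]
ft_force: [0.2, 0.6, -0.1]
grip_width: 0.0085
grasp_force: 8.0
```

Run:
```python
from h import *
c=cam("scene");s=read_state();p=s["position"];print(p,s["ft_force"])
W=cloud(c).reshape(-1,3)
q=W[(np.hypot(W[:,0]-p[0],W[:,1]-p[1])<.03)&(W[:,2]>.013)&(W[:,2]<.03)];print("foot",len(q),q.min(0).round(4),q.max(0).round(4))
cv2.imwrite("pics/s7.png",cv2.resize(c["img"][210:300,205:295],(450,450),interpolation=2))
```

```text
[ 0.64526109 -0.01162478  0.06314338] [0.1594698  0.87187546 0.48172572]
foot 124 [ 0.6228 -0.033   0.013 ] [0.6708 0.0038 0.0299]
```

View pics/s7.png

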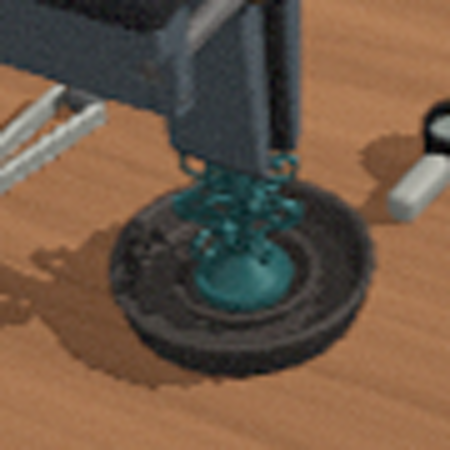

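The large foot is inside the socket ring, at (245,270). I'll release it, raise the arm and move over the large flask at about (0.4575, −0.234).

Call:
move_arm --increments '[0,0,0,0.06,0,0.12,0,0,0,0,0.2,0,0,0,0,0.4,0,0,0,0,0.5,0,0,0,0]'

```text
clock: 19.27
position: [0.645, -0.0116, 0.0615]
ee_rot: [[0.0, 1.0, -0.0], [1.0, -0.0, -0.0], [-0.0, -0.0, -1.0]]
ft_force: [0.2, -0.2, -0.5]
grip_width: 0.0352
grasp_force: 0.0
```

Call:
move_arm --increments '[0.6,0,0,-0.5,0,0.6,0,0,-1,0,0.8,0,0,-1,0,1,0,0,-1,0,1,0,0,-0.9,0]'

```text
clock: 19.9
position: [0.6453, -0.0116, 0.1512]
ee_rot: [[0.0, 1.0, 0.001], [1.0, -0.0, -0.0], [-0.0, 0.001, -1.0]]
ft_force: [0.5, 0.2, -0.2]
grip_width: 0.0818
grasp_force: 0.0
```

Call:
move_arm --increments '[1,-1,-0.8,0,0,1,-1,-1,0,0,1,-1,-1,0,0,1,-1,-1,0,0,1,-1,-1,0,0]'

```text
clock: 20.52
position: [0.5486, -0.1122, 0.1504]
ee_rot: [[-0.0, 1.0, 0.001], [1.0, 0.0, -0.0], [-0.0, 0.001, -1.0]]
ft_force: [-0.3, -0.0, 1.0]
grip_width: 0.0911
grasp_force: 0.0
```

Call:
move_arm --increments '[1,-1,-1,0,0,1,-1,-1,0,0,1,-1,-1,0,0,1,-1,-1,0,0,1,-1,-0.58,0,0]'

```text
clock: 21.15
position: [0.4566, -0.2122, 0.1505]
ee_rot: [[0.0, 1.0, 0.001], [1.0, -0.0, -0.001], [-0.001, 0.001, -1.0]]
ft_force: [1.1, -0.2, 0.0]
grip_width: 0.0914
grasp_force: 0.0
```

Call:
move_arm --increments '[1,-0.8,0,0,0,1,-0.32,0,0,0,1,0,0,0,0]'

```text
clock: 21.52
position: [0.4579, -0.2342, 0.1496]
ee_rot: [[0.0, 1.0, 0.0], [1.0, -0.0, 0.0], [0.0, 0.0, -1.0]]
ft_force: [-0.9, 0.7, -0.3]
grip_width: 0.0914
grasp_force: 0.0
```

Run:
```python
from h import *
c=cam("scene");s=read_state();p=s["position"];print(p,s["grip_width"])
W=cloud(c).reshape(-1,3)
for n,x,y,lo,hi in(("LT top",.645,-.011,.078,.09),("LT stem",.645,-.011,.06,.077),("ST top",.4537,.2814,.057,.07),("fingers low",p[0],p[1],p[2]-.006,p[2]+.02),("flaskL top",.4575,-.234,.086,.096)):
  q=W[(np.hypot(W[:,0]-x,W[:,1]-y)<(.03 if 'T' in n else .075))&(W[:,2]>lo)&(W[:,2]<hi)]
  print(n,len(q),*( (q.min(0).round(4),q.max(0).round(4),np.median(q,0).round(4)) if len(q) else ()))
cv2.imwrite("pics/s8.png",cv2.resize(c["img"][100:320,110:350],None,fx=2.5,fy=2.5,interpolation=2))
```

```text
[ 0.45780824 -0.23375308  0.14949492] 0.09073708600040302
LT top 26 [ 0.6416 -0.0147  0.0783] [ 0.6497 -0.0076  0.0842] [ 0.6468 -0.0114  0.0824]
LT stem 49 [ 0.6417 -0.0162  0.0605] [ 0.6508 -0.0071  0.0768] [ 0.6482 -0.0099  0.0682]
ST top 23 [0.4505 0.2771 0.0571] [0.4587 0.2848 0.0623] [0.4563 0.2811 0.0601]
fingers low 273 [ 0.4035 -0.2512  0.1491] [ 0.5161 -0.2148  0.1693] [ 0.5041 -0.229   0.1602]
flaskL top 151 [ 0.4245 -0.2689  0.086 ] [ 0.4917 -0.2015  0.0917] [ 0.4601 -0.2344  0.0887]
```

View pics/s8.png

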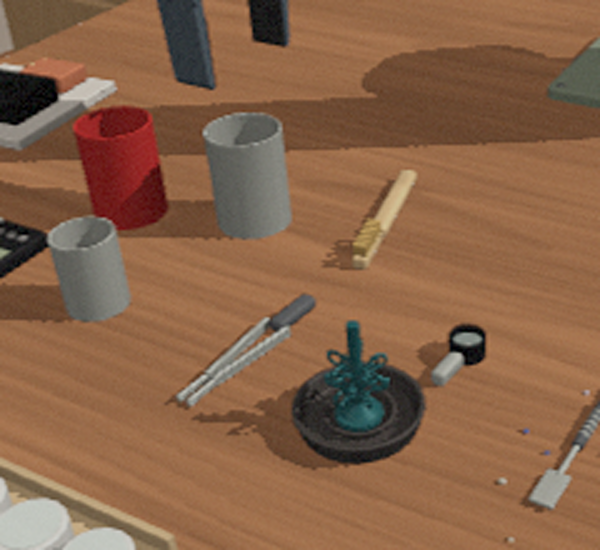

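The large tree is home, its foot at (358,412) and its top at z≈0.083. The empty gripper is above the grey flask, which is at (245,175). I'll descend and grip it.

Call:
move_arm --increments '[1,-0.06,-0.04,1,0,1,0,0,1,0,1,0,0,1,0,1,0,0,1,0,1,0,0,0.95,0]' --force 25

```text
clock: 22.2
position: [0.4569, -0.2344, 0.0498]
ee_rot: [[-0.001, 1.0, -0.0], [1.0, 0.001, 0.0], [0.0, -0.0, -1.0]]
ft_force: [-0.1, 0.1, -0.3]
grip_width: 0.091
grasp_force: 0.0
```

Call:
move_arm --increments '[0.8,0,0,0,0,0.75,0,0,0,0,0.7,0,0,0,0,0.5,0,0,0,0,0.3,0,0,0,0]'

```text
clock: 22.82
position: [0.4576, -0.2355, 0.0515]
ee_rot: [[0.0, 1.0, 0.003], [1.0, -0.0, -0.001], [-0.001, 0.003, -1.0]]
ft_force: [2.7, 0.6, 4.5]
grip_width: 0.0651
grasp_force: 25.0
```

Call:
move_arm --increments '[0.3,0,0,0,0,0.3,0,0,-0.3,0,0.3,0,0,-1,0,0.3,0,0,-1,0,0.3,0,0,-1,0]'

```text
clock: 23.45
position: [0.4549, -0.2347, 0.1161]
ee_rot: [[0.0, 1.0, -0.004], [1.0, -0.0, 0.001], [0.001, -0.004, -1.0]]
ft_force: [-0.3, 0.7, -4.2]
grip_width: 0.0654
grasp_force: 25.0
```

Call:
move_arm --increments '[0.3,0,0,-1,0,0.3,0,0,-1,0,0.3,0,0,-0.7,0,0.3,0,0,0,0]'

```text
clock: 23.95
position: [0.4565, -0.2353, 0.1709]
ee_rot: [[0.0, 1.0, 0.0], [1.0, -0.0, -0.001], [-0.001, 0.0, -1.0]]
ft_force: [-0.0, -0.2, -4.9]
grip_width: 0.0651
grasp_force: 25.0
```

Run:
```python
from h import *
c=cam("scene");d=cam("top");s=read_state();p=s["position"];print(p,s["grip_width"],s["ft_force"])
for C in(c,d):
  W=cloud(C).reshape(-1,3)
  q=W[(np.hypot(W[:,0]-p[0],W[:,1]-p[1])<.05)&(W[:,2]>.095)&(W[:,2]<.15)]
  for lo,hi in((.095,.115),(.115,.135),(.135,.15)):
    t=q[(q[:,2]>lo)&(q[:,2]<hi)];
    if len(t):print(len(t),t.min(0).round(4),t.max(0).round(4))
  q=W[(np.hypot(W[:,0]-p[0],W[:,1]-p[1])<.05)&(W[:,2]>.06)&(W[:,2]<.2)&(np.abs(W[:,0]-p[0])<.025)]
  print("zrange",len(q),np.percentile(q,[1,99],axis=0).round(4).tolist() if len(q) else 0)
```

```text
[ 0.4558355  -0.23486482  0.1696574 ] 0.06543686041940094 [ 0.47873619 -0.0616698  -4.56298237]
221 [ 0.4388 -0.2607  0.1196] [ 0.4906 -0.2009  0.135 ]
232 [ 0.44   -0.2596  0.1352] [ 0.4906 -0.2009  0.15  ]
zrange 639 [[0.4325, -0.2588, 0.1212], [0.4807, -0.201, 0.1994]]
15 [ 0.4461 -0.2052  0.1177] [ 0.4711 -0.2004  0.1347]
13 [ 0.4476 -0.2053  0.136 ] [ 0.4714 -0.2003  0.1488]
zrange 68 [[0.4463, -0.207, 0.1179], [0.4741, -0.2003, 0.1985]]
```

The large flask is gripped upright with its bottom at z≈0.12. I'll carry it over the large base.

Call:
move_arm --increments '[0.3,0.5,0.4,0,0,0.3,1,0.9,0,0,0.3,1,0.9,0,0,0.3,1,0.9,0,0,0.3,1,0.9,0,0]'

```text
clock: 24.68
position: [0.5372, -0.1436, 0.1697]
ee_rot: [[-0.0, 1.0, -0.001], [1.0, 0.0, 0.001], [0.001, -0.001, -1.0]]
ft_force: [0.1, -0.7, -3.7]
grip_width: 0.065
grasp_force: 25.0
```

Call:
move_arm --increments '[0.3,1,0.9,0,0,0.3,1,0.9,0,0,0.3,1,0.9,0,0,0.3,1,0.9,0,0,0.3,1,0.8,0,0]'

```text
clock: 25.3
position: [0.6252, -0.0436, 0.1696]
ee_rot: [[-0.0, 1.0, -0.001], [1.0, 0.0, 0.0], [0.0, -0.001, -1.0]]
ft_force: [0.1, 0.0, -3.5]
grip_width: 0.0651
grasp_force: 25.0
```

Call:
move_arm --increments '[0.3,0.8,0.6,0,0,0.3,0.6,0.3,0,0,0.3,0.26,0.03,0,0,0.3,0,0,0,0,0.3,0,0,0,0]'

```text
clock: 25.92
position: [0.6428, -0.0126, 0.1707]
ee_rot: [[0.001, 1.0, -0.0], [1.0, -0.001, -0.0], [-0.0, -0.0, -1.0]]
ft_force: [0.4, 0.6, -3.8]
grip_width: 0.0651
grasp_force: 25.0
```

Run:
```python
from h import *
c=cam("scene");s=read_state();p=s["position"];print(p,s["grip_width"],s["ft_force"])
W=cloud(c).reshape(-1,3)
q=W[(np.hypot(W[:,0]-p[0],W[:,1]-p[1])<.05)&(W[:,2]>.095)&(W[:,2]<.145)];print("flask",len(q),np.percentile(q,[.5,99.5],axis=0).round(4).tolist())
t=W[(np.hypot(W[:,0]-p[0],W[:,1]-p[1])<.02)&(W[:,2]>.06)&(W[:,2]<.09)];print("tree",len(t),np.median(t,0).round(4) if len(t) else 0,t.max(0) if len(t) else 0)
cv2.imwrite("pics/s9.png",cv2.resize(c["img"][120:300,170:330],None,fx=3.2,fy=3.2,interpolation=2))
```

```text
[ 0.64288562 -0.01264869  0.17071134] 0.06521440939958789 [-0.36511339 -0.12340028 -4.02583248]
flask 626 [[0.6275, -0.0369, 0.1192], [0.677, 0.0207, 0.1449]]
tree 77 [ 0.6478 -0.0104  0.074 ] [ 0.65048659 -0.00713807  0.08407792]
```

View pics/s9.png

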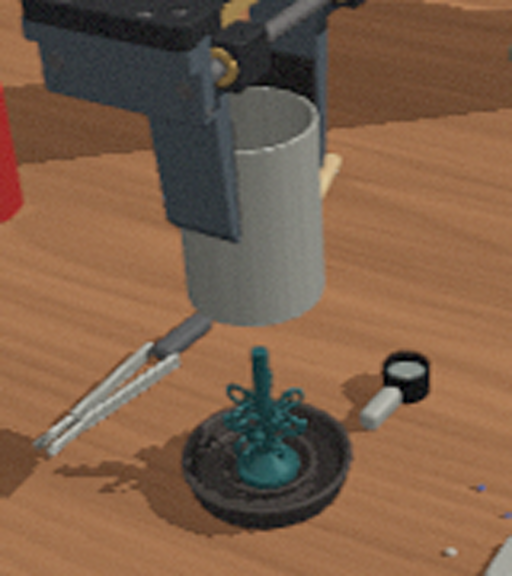

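The flask hangs upright above the tree, its lower end at (253,295) and the stem top at (260,352). I'll shift +1.8 mm in x and +1.3 mm in y, then lower.

Call:
move_arm --increments '[0.3,0.065,0.09,0,0,0.3,0,0,0.5,0,0.3,0,0,0.6,0,0.3,0,0,0,0]'

```text
clock: 26.48
position: [0.6438, -0.0107, 0.1465]
ee_rot: [[0.0, 1.0, -0.004], [1.0, -0.0, 0.0], [0.0, -0.004, -1.0]]
ft_force: [0.2, -1.1, -4.1]
grip_width: 0.0651
grasp_force: 25.0
```

Run:
```python
from h import *
c=cam("scene");s=read_state();p=s["position"];print(p,s["ee_rot"].round(4).tolist())
W=cloud(c).reshape(-1,3)
q=W[(np.hypot(W[:,0]-p[0],W[:,1]-p[1])<.05)&(W[:,2]>.097)&(W[:,2]<.125)];print("flask",len(q),np.percentile(q,[.5,99.5],axis=0).round(4).tolist())
```

```text
[ 0.64437248 -0.01070609  0.14738083] [[0.0001, 1.0, -0.0022], [1.0, -0.0001, -0.0], [-0.0, -0.0022, -1.0]]
flask 643 [[0.6308, -0.0342, 0.0971], [0.6773, 0.0223, 0.1248]]
```

Call:
move_arm --increments '[0.3,0,0.03,0.5,0,0.3,0,0,0.6,0,0.3,0,0,0.6,0,0.3,0,0,0.6,0,0.3,0,0,0.6,0]'

```text
clock: 27.15
position: [0.6455, -0.0107, 0.0895]
ee_rot: [[0.0, 1.0, -0.0], [1.0, -0.0, -0.0], [-0.0, -0.0, -1.0]]
ft_force: [0.1, 0.1, -4.1]
grip_width: 0.0649
grasp_force: 25.0
```

Call:
move_arm --increments '[0.3,0,0,0.6,0,0.3,0,0,0.5,0,0.3,0,0,0.3,0,0.3,0,0,0,0]'

```text
clock: 27.65
position: [0.6454, -0.0107, 0.0621]
ee_rot: [[0.0, 1.0, -0.001], [1.0, -0.0, -0.0], [-0.0, -0.001, -1.0]]
ft_force: [0.0, 0.3, -4.3]
grip_width: 0.0651
grasp_force: 25.0
```

Call:
move_arm --increments '[0.3,0,0,0.15,0,0.3,0,0,0.1,0,0.3,0,0,0.04,0,0.3,0,0,0,0]'

```text
clock: 28.15
position: [0.6456, -0.0107, 0.0568]
ee_rot: [[0.0, 1.0, 0.0], [1.0, -0.0, -0.0], [-0.0, 0.0, -1.0]]
ft_force: [-0.1, -0.1, -4.0]
grip_width: 0.0649
grasp_force: 25.0
```

Call:
move_arm --increments '[0.3,0,0,0.04,0,0.3,0,0,0.04,0,0.3,0,0,0,0]'

```text
clock: 28.52
position: [0.6458, -0.0107, 0.0565]
ee_rot: [[0.0, 1.0, 0.001], [1.0, -0.0, -0.0], [-0.0, 0.001, -1.0]]
ft_force: [-2.2, -0.1, 5.3]
grip_width: 0.0648
grasp_force: 25.0
```

Contact: the flask rests on the base floor. I'll release it, raise the arm and move over the small flask at about (0.618, −0.2693).

Call:
move_arm --increments '[0.72,0,0,0,0,0.76,0,0,0,0,0.85,0,0,0,0,1,0,0,0,0,1,0,0,0,0]'

```text
clock: 29.15
position: [0.6457, -0.0107, 0.055]
ee_rot: [[0.0, 1.0, 0.0], [1.0, -0.0, -0.0], [-0.0, 0.0, -1.0]]
ft_force: [-0.3, -0.1, -0.3]
grip_width: 0.0908
grasp_force: 0.0
```

Call:
move_arm --increments '[1,0,0,-0.5,0,1,0,0,-1,0,1,0,0,-1,0,1,0,0,-1,0,1,0,0,-1,0]'

```text
clock: 29.78
position: [0.6458, -0.0107, 0.1467]
ee_rot: [[0.0, 1.0, 0.001], [1.0, -0.0, -0.0], [-0.0, 0.001, -1.0]]
ft_force: [-0.4, 0.0, 0.4]
grip_width: 0.0914
grasp_force: 0.0
```

Call:
move_arm --increments '[1,-0.6,-0.2,-0.2,0,1,-1,-0.2,0,0,1,-1,-0.2,0,0,1,-1,-0.2,0,0,1,-1,-0.2,0,0]'

```text
clock: 30.4
position: [0.625, -0.1045, 0.1487]
ee_rot: [[0.001, 1.0, -0.001], [1.0, -0.001, 0.0], [-0.0, -0.001, -1.0]]
ft_force: [-0.3, 0.8, -0.4]
grip_width: 0.0912
grasp_force: 0.0
```

Call:
move_arm --increments '[1,-1,-0.2,0,0,1,-1,-0.2,0,0,1,-1,0,0,0,1,-1,0,0,0,1,-1,0,0,0]'

```text
clock: 31.02
position: [0.6177, -0.204, 0.1491]
ee_rot: [[-0.0, 1.0, 0.0], [1.0, 0.0, -0.0], [-0.0, 0.0, -1.0]]
ft_force: [0.8, 0.3, 0.2]
grip_width: 0.0909
grasp_force: 0.0
```

Call:
move_arm --increments '[1,-1,0,0,0,1,-1,0,0,0,1,-0.8,0,0,0,0.8,-0.55,0,0,0,0.8,0,0,0,0]'

```text
clock: 31.65
position: [0.6175, -0.2704, 0.149]
ee_rot: [[0.001, 1.0, -0.0], [1.0, -0.001, 0.0], [0.0, -0.0, -1.0]]
ft_force: [-0.3, -0.1, -0.3]
grip_width: 0.0747
grasp_force: 0.0
```

Run:
```python
from h import *
c=cam("scene");s=read_state();p=s["position"];print(p,s["grip_width"])
W=cloud(c).reshape(-1,3)
for n,x,y,lo,hi in(("flaskL top",.645,-.011,.089,.105),("flaskL body",.645,-.011,.03,.06),("flaskS top",.618,-.269,.062,.072),("fingers",p[0],p[1],p[2]-.005,p[2]+.015)):
  q=W[(np.hypot(W[:,0]-x,W[:,1]-y)<.06)&(W[:,2]>lo)&(W[:,2]<hi)]
  print(n,len(q),*( (q.min(0).round(4),q.max(0).round(4)) if len(q) else ()))
q=W[(np.hypot(W[:,0]-.645,W[:,1]+.011)<.045)&(W[:,2]>.091)&(W[:,2]<.105)]
A=np.c_[q[:,:2],np.ones(len(q))];print("rim plane",np.linalg.lstsq(A,q[:,2],rcond=None)[0].round(3))
cv2.imwrite("pics/s10.png",cv2.resize(c["img"][120:300,110:330],None,fx=3,fy=3,interpolation=2))
```

```text
[ 0.61752883 -0.26970137  0.14905556] 0.07322377512519056
flaskL top 335 [ 0.6133 -0.0434  0.0891] [0.6796 0.0233 0.0966]
flaskL body 648 [ 0.6135 -0.0405  0.03  ] [0.6798 0.0228 0.06  ]
flaskS top 137 [ 0.5932 -0.2955  0.062 ] [ 0.6455 -0.2451  0.0679]
fingers 236 [ 0.5697 -0.2873  0.1483] [ 0.6662 -0.2505  0.1639]
rim plane [0.001 0.002 0.093]
```

View pics/s10.png

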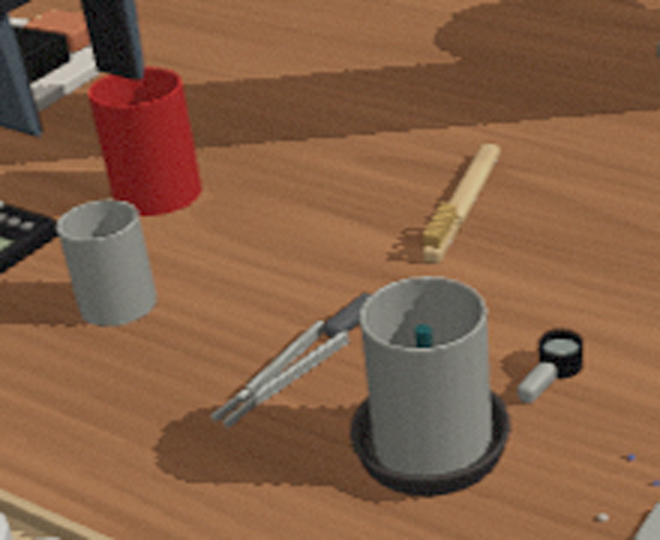

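The large flask stands level inside the rim at (428,380), with its tree visible inside. Now I'll grip the small grey flask, at (107,262).

Call:
move_arm --increments '[0.8,-0.02,0,1,0,0.8,0,0,1,0,0.8,0,0,1,0,0.8,0,0,1,0,0.8,0,0,1,0]'

```text
clock: 32.33
position: [0.6177, -0.2692, 0.0487]
ee_rot: [[-0.001, 1.0, 0.0], [1.0, 0.001, 0.0], [0.0, 0.0, -1.0]]
ft_force: [0.5, -0.1, -0.8]
grip_width: 0.0733
grasp_force: 0.0
```

Call:
move_arm --increments '[0.7,0,0,0.6,0,0.7,0,0,0.3,0,0.6,0,0,0,0,0.55,0,0,0,0,0.3,0,0,0,0]'

```text
clock: 32.95
position: [0.6185, -0.2704, 0.032]
ee_rot: [[0.0, 1.0, 0.002], [1.0, -0.0, -0.001], [-0.001, 0.002, -1.0]]
ft_force: [1.0, -0.8, 0.2]
grip_width: 0.049
grasp_force: 25.0
```

Call:
move_arm --increments '[0.3,0,0,0,0,0.3,0,0,0,0,0.3,0,0,-0.3,0,0.3,0,0,-1,0,0.3,0,0,-1,0]'

```text
clock: 33.58
position: [0.6163, -0.2697, 0.0766]
ee_rot: [[0.0, 1.0, -0.004], [1.0, 0.0, 0.001], [0.001, -0.004, -1.0]]
ft_force: [-0.0, 0.6, -2.5]
grip_width: 0.0491
grasp_force: 25.0
```

Call:
move_arm --increments '[0.3,0,0,-1,0,0.3,0,0,-1,0,0.3,0,0,-1,0,0.3,0,0,-1,0,0.3,0,0,-0.7,0]'

```text
clock: 34.2
position: [0.6169, -0.27, 0.1715]
ee_rot: [[0.0, 1.0, -0.001], [1.0, -0.0, 0.0], [0.0, -0.001, -1.0]]
ft_force: [0.0, 0.8, -3.2]
grip_width: 0.0491
grasp_force: 25.0
```

Run:
```python
from h import *
c=cam("scene");s=read_state();p=s["position"];print(p,s["grip_width"],s["ft_force"])
W=cloud(c).reshape(-1,3)
q=W[(np.hypot(W[:,0]-p[0],W[:,1]-p[1])<.05)&(W[:,2]>.08)&(W[:,2]<p[2]-.003)];print("flask",len(q),np.percentile(q,[.5,99.5],axis=0).round(4).tolist())
```

```text
[ 0.61789186 -0.27036139  0.17353159] 0.0491101654667562 [ 0.55634984  0.16119133 -0.55213655]
flask 461 [[0.5995, -0.2837, 0.1397], [0.6425, -0.2437, 0.1704]]
```

Call:
move_arm --increments '[0.3,0.5,-0.2,0,0,0.3,1,-0.4,0,0,0.3,1,-0.4,0,0,0.3,1,-0.4,0,0,0.3,1,-0.4,0,0]'

```text
clock: 34.88
position: [0.5806, -0.1786, 0.1705]
ee_rot: [[-0.0, 1.0, -0.001], [1.0, 0.0, 0.0], [0.0, -0.001, -1.0]]
ft_force: [0.1, -0.2, -1.9]
grip_width: 0.0493
grasp_force: 25.0
```

Call:
move_arm --increments '[0.3,1,-0.4,0,0,0.3,1,-0.4,0,0,0.3,1,-0.4,0,0,0.3,1,-0.4,0,0,0.3,1,-0.4,0,0]'

```text
clock: 35.5
position: [0.5411, -0.0788, 0.1712]
ee_rot: [[0.0, 1.0, 0.0], [1.0, -0.0, -0.0], [-0.0, 0.0, -1.0]]
ft_force: [-0.5, -0.9, -2.6]
grip_width: 0.0491
grasp_force: 25.0
```

Call:
move_arm --increments '[0.3,1,-0.4,0,0,0.3,1,-0.4,0,0,0.3,1,-0.4,0,0,0.3,1,-0.4,0,0,0.3,1,-0.4,0,0]'

```text
clock: 36.12
position: [0.5011, 0.0212, 0.1712]
ee_rot: [[0.0, 1.0, 0.0], [1.0, -0.0, -0.0], [-0.0, 0.0, -1.0]]
ft_force: [0.5, -0.5, -1.9]
grip_width: 0.0491
grasp_force: 25.0
```

Call:
move_arm --increments '[0.3,1,-0.4,0,0,0.3,1,-0.4,0,0,0.3,1,-0.4,0,0,0.3,1,-0.4,0,0,0.3,1,-0.4,0,0]'

```text
clock: 36.75
position: [0.4609, 0.1211, 0.1712]
ee_rot: [[0.0, 1.0, 0.0], [1.0, -0.0, -0.0], [-0.0, 0.0, -1.0]]
ft_force: [0.8, 0.5, -2.1]
grip_width: 0.0492
grasp_force: 25.0
```

Call:
move_arm --increments '[0.3,1,-0.4,0,0,0.3,1,0,0,0,0.3,1,0,0,0,0.3,1,0,0,0,0.3,1,0,0,0]'

```text
clock: 37.38
position: [0.4532, 0.2211, 0.1712]
ee_rot: [[-0.0, 1.0, 0.0], [1.0, 0.0, -0.0], [-0.0, 0.0, -1.0]]
ft_force: [-0.4, -0.8, -2.8]
grip_width: 0.0492
grasp_force: 25.0
```

Call:
move_arm --increments '[0.3,1,0,0,0,0.3,0.8,0,0,0,0.3,0.25,0,0,0,0.3,0,0,0,0]'

```text
clock: 37.88
position: [0.4535, 0.2609, 0.1709]
ee_rot: [[-0.0, 1.0, -0.0], [1.0, 0.0, -0.001], [-0.001, -0.0, -1.0]]
ft_force: [-0.9, -0.3, -2.7]
grip_width: 0.049
grasp_force: 25.0
```

```bash
cat > m.py <<'E'
from h import *
c=cam("scene");s=read_state();p=s["position"];print(p,s["grip_width"],s["ft_force"])
W=cloud(c).reshape(-1,3)
q=W[(np.hypot(W[:,0]-p[0],W[:,1]-p[1])<.05)&(W[:,2]>p[2]-.04)&(W[:,2]<p[2]-.004)];print("flask",len(q),np.percentile(q,[.5,99.5],axis=0).round(4).tolist(),q.max(0))
t=W[(np.hypot(W[:,0]-.4537,W[:,1]-.281)<.015)&(W[:,2]>.04)&(W[:,2]<.07)];print("tree",len(t),np.median(t,0).round(4) if len(t) else 0,t.max(0) if len(t) else 0)
E
python3 m.py
```

```text
[0.45353556 0.26054332 0.17101026] 0.0491399794820116 [-0.15518201  0.30567359 -1.56801803]
flask 542 [[0.4584, 0.2361, 0.1394], [0.4804, 0.2849, 0.1666]] [0.48065167 0.2851235  0.16686641]
tree 70 [0.4571 0.2811 0.0531] [0.46036319 0.28506358 0.06217903]
```

Call:
move_arm --increments '[0.3,0.6,0,0,0,0.3,0.42,0,0,0,0.3,0,0,0.8,0,0.3,0,0,0.8,0,0.3,0,0,0,0]'

```text
clock: 38.55
position: [0.4528, 0.2812, 0.1381]
ee_rot: [[-0.0, 1.0, -0.003], [1.0, 0.0, -0.002], [-0.002, -0.003, -1.0]]
ft_force: [-0.3, -0.1, -1.8]
grip_width: 0.0491
grasp_force: 25.0
```

```bash
python3 m.py
```

```text
[0.45350277 0.28147298 0.13892671] 0.048867860283156365 [ 0.09299269 -0.34505869 -2.54100079]
flask 519 [[0.4578, 0.2563, 0.1068], [0.4794, 0.305, 0.1343]] [0.47993112 0.30523962 0.13489055]
tree 69 [0.4573 0.2808 0.0527] [0.46010004 0.28507541 0.06248975]
```

Call:
move_arm --increments '[0.3,0,0,0.5,0,0.3,0,0,0.6,0,0.3,0,0,0.6,0,0.3,0,0,0.6,0,0.3,0,0,0.6,0]'

```text
clock: 39.22
position: [0.4536, 0.2812, 0.0802]
ee_rot: [[0.0, 1.0, -0.0], [1.0, -0.0, -0.0], [-0.0, -0.0, -1.0]]
ft_force: [0.2, -0.3, -2.0]
grip_width: 0.0495
grasp_force: 25.0
```

Call:
move_arm --increments '[0.3,0,0,0.6,0,0.3,0,0,0.6,0,0.3,0,0,0.5,0,0.3,0,0,0.15,0,0.3,0,0,0,0]'

```text
clock: 39.85
position: [0.4537, 0.2813, 0.044]
ee_rot: [[0.0, 1.0, -0.0], [1.0, -0.0, -0.0], [-0.0, -0.0, -1.0]]
ft_force: [0.4, 0.4, -3.1]
grip_width: 0.049
grasp_force: 25.0
```

Call:
move_arm --increments '[0.3,0,0,0.15,0,0.3,0,0,0.08,0,0.3,0,0,0,0]'

```text
clock: 40.22
position: [0.4536, 0.2813, 0.0395]
ee_rot: [[0.0, 1.0, 0.0], [1.0, -0.0, -0.0], [-0.0, 0.0, -1.0]]
ft_force: [-1.1, 0.2, -2.3]
grip_width: 0.049
grasp_force: 25.0
```

Call:
move_arm --increments '[0.3,0,0,0.06,0,0.3,0,0,0.06,0,0.3,0,0,0,0]'

```text
clock: 40.6
position: [0.4536, 0.2813, 0.0371]
ee_rot: [[0.0, 1.0, 0.0], [1.0, -0.0, -0.0], [-0.0, 0.0, -1.0]]
ft_force: [0.2, 0.2, -1.8]
grip_width: 0.049
grasp_force: 25.0
```

Call:
move_arm --increments '[0.3,0,0,0.04,0,0.3,0,0,0,0]'

```text
clock: 40.85
position: [0.4537, 0.2814, 0.0369]
ee_rot: [[0.0, 1.0, 0.0], [1.0, -0.0, 0.0], [0.0, 0.0, -1.0]]
ft_force: [-0.6, -0.6, 4.5]
grip_width: 0.0488
grasp_force: 25.0
```

It has touched down. Time to release, back away and check.

Call:
move_arm --increments '[0.55,0,0,0,0,0.6,0,0,0,0,0.7,0,0,0,0,0.9,0,0,0,0,0.9,0,0,0,0]'

```text
clock: 41.48
position: [0.4536, 0.2813, 0.0363]
ee_rot: [[-0.0, 1.0, 0.0], [1.0, 0.0, -0.0], [-0.0, 0.0, -1.0]]
ft_force: [-0.9, -0.8, 0.7]
grip_width: 0.0805
grasp_force: 0.0
```

Call:
move_arm --increments '[0.9,0,0,-0.5,0,0.9,0,0,-1,0,0.9,0,0,-1,0,0.9,0,0,-1,0,0.9,0,0,-1,0]'

```text
clock: 42.1
position: [0.4537, 0.2814, 0.1277]
ee_rot: [[0.0, 1.0, 0.001], [1.0, -0.0, 0.0], [0.0, 0.001, -1.0]]
ft_force: [-0.0, -0.5, 0.1]
grip_width: 0.0823
grasp_force: 0.0
```

Call:
move_arm --increments '[0.9,-1,0,-1,0,0.9,-1,0,-1,0,0.9,-1,0,0,0,0.9,-1,0,0,0,0.9,-1,0,0,0]'

```text
clock: 42.72
position: [0.4529, 0.1798, 0.1654]
ee_rot: [[0.0, 1.0, -0.002], [1.0, -0.0, -0.001], [-0.001, -0.002, -1.0]]
ft_force: [0.1, -0.1, 0.3]
grip_width: 0.0823
grasp_force: 0.0
```

Run:
```python
from h import *
c=cam("scene");s=read_state();print(s["position"],s["ft_force"],s["clock"])
W=cloud(c).reshape(-1,3)
for n,x,y,lo,hi,R in(("L",.645,-.011,.089,.105,.05),("S",.4535,.281,.065,.08,.04)):
  q=W[(np.hypot(W[:,0]-x,W[:,1]-y)<R)&(W[:,2]>lo)&(W[:,2]<hi)]
  print(n,len(q),((q.min(0)+q.max(0))/2).round(4),q[:,2].max(),np.median(q[:,2]),np.linalg.lstsq(np.c_[q[:,:2],np.ones(len(q))],q[:,2],rcond=None)[0].round(3))
cv2.imwrite("pics/s11.png",np.hstack([cv2.resize(c["img"][180:290,400:510],(400,400),interpolation=2),cv2.resize(c["img"][190:310,190:310],(400,400),interpolation=2)]))
```

```text
[0.45254525 0.17781971 0.16530983] [-0.36892275 -1.1937398   0.2303012 ] 42.775
L 340 [ 0.6467 -0.0105  0.0929] 0.09679040141920281 0.09289925326284756 [-0.001 -0.001  0.093]
S 246 [0.4545 0.2809 0.0688] 0.07252168474404436 0.06878181578002923 [-0.003 -0.01   0.073]
```

View pics/s11.png

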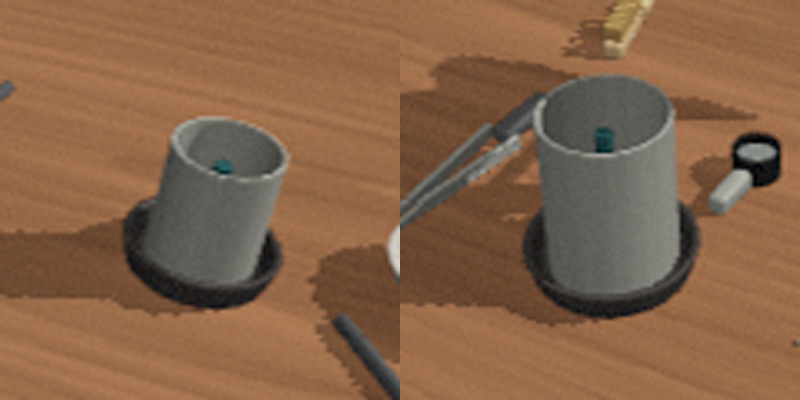

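Both flasks stand level and centred in their bases, with rim tops at about 0.095 and 0.071 m. The trees are visible inside them, at (223,167) and (604,140), and the arm is clear. I'm handing it in.

```bash
python3 -c "
from cell import *
print(finish_job())"
```

```text
the job is handed in; nothing more can be done
None
```

I set both trees upright in the sockets of their own bases, lowered the matching flasks over them, and handed the job in at about 43 s; the last picture showed both flasks level, centred and released, but no verdict came back.

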